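# Hang the drip pan under the can conveyor and pin it

## Task

The drip pan has been washed: hang it back in its runners under the can conveyor, slid fully home against the stops without ramming it, and lock it by putting the T-handled pin down through the ear on the runner and the hole in the pan's front shelf until its collar sits on the ear. Leave the cans, the brush and the spanner as they are, and let go of everything when you are done.

Things in the scene. Friction and masses are not known exactly. Their poses are not given: they have to be found in the camera images.
- conveyor: Fixed low bench conveyor, 120 mm wide, at the far side. Origin on the bench below the near face of its side plate; x points in under the conveyor, y along it (robot's left), z up. Side plates z = 97 to 150 mm, y = -330 to 300; guide rods at z = 196, 17 mm or more behind the face; a yellow stop box sticks out 46 mm at y = 182 to 238. Runners for the pan hang beneath; see runner_mouth.
- nominal_mouth (a point): Nominal middle between the runners at their front, x = -40, y = 0, z = 80 mm in the conveyor's frame, same axes. Two channels run 137 mm along x to rear stops, open to each other: ledges (top z = 80) 54 to 71 mm either side of the middle, webs at 66, lips' undersides at z = 92. In front, over 20 mm, ledges bend down and webs outwards by 8 mm to lead in.
- nominal_home (a point): Nominal place of the pan's origin when the pan hangs fully home: x = 29, y = 0, z = 39 mm in the conveyor's frame, pan's x along this x. But the whole rigid runner set (channels, stops, ear) is bolted up through slots: square, but up to 12 mm off in x and 8 mm in y, different each time. Feel the webs and stops; over 50 N between pan and conveyor is ramming.
- nominal_ear (a point): Nominal centre of the vertical 12.5 mm hole in the locking ear, on its top face; x = -46, y = -48, z = 98 mm in the conveyor's frame. It shifts with the runner set, so it lies over the pan's hole when the pan is home. The ear is a plate 6 mm thick (z = 92 to 98), x = -63 to -29, y = -29 to -67, over the pan's way in; front edge bent up to z = 109 at x = -70.
- pan: Loose stainless drip pan, about 0.3 kg. Origin: centre of the underside of its well; x to the rear end that goes in first, z up. Well 120 (x) by 88 (y) mm. Flat rim z = 41 to 45 mm along both sides out to y = +-64 and the rear to x = 68: the side rims ride on the runners' ledges. A front shelf at that level reaches x = -90. Its centre of mass lies about 10 mm from the origin towards the tab.
- pan_hole (a point): Centre of the 12.5 mm locking hole in the pan's front shelf, on its upper face: x = -75, y = -48, z = 45 mm in the pan's frame, same axes. When the pan is home it lies under the ear's hole, give or take the 2 mm side play of the rims in the channels.
- pan_tab (a point): Grip point on the pan's blue grab tab, x = -96.2, z = 65.5 mm in the pan's frame, same axes. The tab is a plate 8 mm thick, 50 wide (y), 42 long, rising from the shelf's front edge and leaning out (to -x) 0.35 rad from vertical. Grip it across its thickness, tool leaning back by the same angle, at 60 N: the rear may sag a few mm. Open only to about 35 mm to let go at home.
- pin: Loose steel locking pin, 78 mm tall, 0.09 kg, upright in its parking block at the start. Origin: centre of its lower end, z up along it. Shank 10 mm diameter, 40 long, its last 3 mm tapered to 8 mm; then a collar 22 mm diameter, 6 high, that sits on the ear when the pin is fully in; a 12 mm neck; a red T-bar 50 (along the pin's x) by 14 (y) by 16 mm (z = 62 to 78).
- pin_grip (a point): Middle of the pin's red T-bar, 70 mm above the pin's lower end; same axes as the pin.
- pin_block: Fixed black parking block, 70 (x) by 100 (y) by 48 mm high, origin at the centre of its underside. The pin stands in its hole (14 mm wide) at x = 0, y = -22 mm, collar on the block's top, and draws straight up. Three thin hex keys stand in it at y = 12 to 38 mm, up to 70 mm high.
- can_scale: Drinks can, 58 mm diameter, 150 mm tall, 0.36 kg, origin at the centre of its underside, z up; stands on the black scale at the right.
- can_a: Drinks can, 58 mm diameter, 150 mm tall, 0.36 kg, origin at the centre of its underside, z up; on the bench.
- can_b: Drinks can, 58 mm diameter, 150 mm tall, 0.36 kg, origin at the centre of its underside, z up; on the bench.
- can_c: Drinks can, 58 mm diameter, 150 mm tall, 0.36 kg, origin at the centre of its underside, z up; on the bench.
- can_belt1: Drinks can, 58 mm diameter, 150 mm tall, 0.36 kg, origin at the centre of its underside, z up; stands on the conveyor's belt.
- can_belt2: Drinks can, 58 mm diameter, 150 mm tall, 0.36 kg, origin at the centre of its underside, z up; stands on the conveyor's belt.
- brush: Yellow brush lying on the bench in front of the robot, 220 mm long, about 30 mm high.
- spanner: Steel spanner lying on the bench at the left, 170 mm long, under 15 mm high.

How it is judged (in metres and radians):
On the way:
1. the pan hangs level in its runners, slid in under the conveyor (x of pan in the frame of conveyor between 0.013 and 0.045 m and y of pan in the frame of conveyor between -0.0125 and 0.0125 m and z of pan in the frame of conveyor between 0.036 and 0.043 m and angle between pan's own z axis and vertical below 0.05 rad and angle between the x axis of pan and the x axis of conveyor, either way round below 0.1 rad), for 0.2 s.
At the end, for the whole second after the job is handed in: The pan hangs level in its runners under the conveyor and the pin stands upright through the ear and the pan's hole (within 6 mm of the hole's centre, which only a pan at its stops allows) with its collar within 3.5 mm of the ear's top; both released and at rest (all of step 1 and horizontal distance between pin and pan_hole below 0.006 m and z of pin in the frame of conveyor between 0.0545 and 0.0615 m and angle between pin's own z axis and vertical below 0.12 rad and linear speed of each of pan, pin below 0.02 m/s); the robot touches nothing.
It fails at once if the pan is rammed against the conveyor (over 50 N) (contact force between pan and conveyor above 50 N).
It fails at once if a can, the brush or the spanner is shoved more than 30 mm (distance of any of can_scale, can_a, can_b, can_c, can_belt1, can_belt2, brush, spanner from where it was at the start of the episode above 0.03 m).
It fails at once if a can is knocked over (angle between any of can_scale, can_a, can_b, can_c, can_belt1, can_belt2's own z axis and vertical above 0.4 rad).
It also fails if it takes over 70 s, if anything falls off the work surface, if the arm or the gripper's body presses on something with over 40 N, if the wrist force passes 120 N, or if a joint passes its speed limit or range.

## Robot

A 6-joint arm with a two-finger parallel gripper is mounted at the origin on the work surface. World frame = base frame: x ahead of the robot, y to its left, z up, the work surface at z = 0. Lengths are in m, angles in degrees, forces in N, time in s.
With the tool pointing down it reaches from about 0.4 to 0.825 m from the base axis. Payload 7 kg.
Tool frame: the origin (TCP) lies on the centre line of the jaws, within the pads' length; the fingertips stand 14 mm ahead of it and the grasp point (between the pads) lies 5 mm behind it; z points along the fingers, x is the direction in which the jaws open and shut, and the axes are right-handed (so a half turn about z gives the same grasp; the last joint's range is limited). The gripper opens to 88 mm and grips with 3 to 60 N. Pads are 19 mm wide; open, the fingers measure 130 mm over their backs; the gripper's body (78 mm by 193 mm) begins 47 mm behind the grasp point.
Start: joints at [86.694, 20.546, 0.682, 0, -70.136, -16.507], TCP at [0.229, 0.635, 0.219] pointing down, gripper open.
Joint ranges: [-176.03, 176.03], [-82.01, 121.73], [-58.28, 71.71], [-173.87, 95.51], [-174.79, -0.11], [-173.66, 173.66]. Speed limits (degrees/s): [136.94, 136.94, 172.46, 180, 180, 180].

## Interface

Orientations are given as [roll, pitch, yaw] about the fixed x, y, z axes, in that order (R = Rz(yaw) Ry(pitch) Rx(roll)).
In Python, from plant import * gives the robot as it stands.
- The arm moves only by the shell command python3 -m handwheel 'ROWS' [OPENING]. ROWS is JSON, a list of rows, each a list of 2 entries, a list of its own where there are three numbers: the shift along the tool's x, y, z each as a share of 0.2 m, from -1 to 1, then the turn, a rotation vector about the tool's x, y, z each as a share of 360 degrees, from -1 to 1. In form: [[[tx, ty, tz], [ax, ay, az]], ...]. A call has 1 to 5 rows; each row is the pose to reach, as a shift and turn from the pose commanded when the call began, along the tool's axes at that moment, turning the shorter way round; what a row does not reach only later rows make up. A row lasts 1/12 s, in which the tool goes at most 41.7 mm and 7.16 degrees, less where a joint would pass 70% of its speed; a pose out of reach is approached as far as the arm can. A call with a number of a shift or a turn outside -1 to 1 is refused whole. A call with a gripper value outside its range is refused whole. OPENING is the closure, from -1 (fully open) to 1 (shut), set as the call begins (- or left out, the last holds). The fingers move at their own pace and stop on an object; the grip force is fixed at half the most. Time passes only in rows, so rows that repeat a pose let the fingers close. It gives the time, the measured TCP pose, the force and the opening at its end, in the units of the state.
- get_obs(): the state, without advancing time (a new reading comes with each control period).
- snapshot(name): name is "side" or "top"; returns a dict with "color" (480x640x3 uint8, red, green, blue), "z_map" (480x640 float32, m along the optical axis (not along the pixel's ray), 0 where there is no reading), "intrinsics" (3x3 intrinsics, pixels), "rvec" (rotation vector, rad) and "tvec" (3), from world to camera coordinates, as OpenCV has them. Camera axes: x right, y down, z forward; pixel columns grow to the right and rows downward; lengths in m; the calibration is good to about 2 mm. A picture is of the moment at which its call begins.
- close_job(): hands the job in, once; it reports no verdict.
The state is a dict: "clock": time; "joint_pos": joint angles; "qvel": joint speeds; "tau": joint torques, N m; "tool_pos": TCP position; "orientation": TCP orientation; "force": force on the tool from outside, world axes, zero at the start; "moment": the same for the moment, N m; "opening": finger opening in m.
Only numpy, scipy, OpenCV 4.12 (cv2) and the standard library are available. Lean on these libraries where they do the work, as an engineer would, in place of code of your own. Each camera call takes 0.05 s, during which the arm holds its last target. There are 200 camera calls.

## Working session

There is one attempt and no reset: what is moved stays moved. The work goes in short steps, Python scripts to look and compute and a shell command to move; the robot and the scene stay as the last step left them, time stands still between calls to the robot, and variables do not carry over. Pictures are saved under pics/ and viewed, about 8 in all and at most 12, crops included, and the job is handed in when it is done.

```bash
mkdir -p pics; ls; cat > h.py <<'E'
from plant import *
import numpy as np, cv2
from scipy.spatial.transform import Rotation as R
def world(s):
    z=s["z_map"];K=np.array(s["intrinsics"]);v,u=np.mgrid[0:480,0:640]
    p=np.stack([(u-K[0,2])/K[0,0]*z,(v-K[1,2])/K[1,1]*z,z],-1)
    M=cv2.Rodrigues(np.array(s["rvec"],float))[0]
    w=(p-np.array(s["tvec"]).ravel())@M
    w[z==0]=np.nan
    return w
def rel(pos,Rt,o=None):
    "shift and turn in handwheel shares from measured pose"
    o=o or get_obs();R0=R.from_euler('xyz',o["orientation"],degrees=True)
    return R0.inv().apply(np.array(pos)-o["tool_pos"])/.2,(R0.inv()*Rt).as_rotvec(degrees=True)/360
E
python3 - <<'E'
from h import *
import pickle
o=get_obs();print(o)
for n in("side","top"):
    s=snapshot(n);pickle.dump(s,open(n+".pkl","wb"))
    cv2.imwrite(f"pics/{n}0.png",s["color"][:,:,::-1])
    print(n,s["intrinsics"],s["rvec"],s["tvec"])
E
```

```text
pics
{'clock': 0.0, 'joint_pos': array([ 8.66943448e+01,  2.05915693e+01,  6.34688286e-01, -2.07701749e-02,
       -7.01362173e+01, -1.65075424e+01]), 'qvel': array([ 0.0309955 , -0.05034057,  0.07857244, -0.02413022, -0.06150472,
       -0.02028718]), 'tau': array([ 3.70825786e-03, -5.82717776e+01,  2.93049842e+01,  6.99722797e+00,
        6.87510154e-03, -1.50496826e-04]), 'tool_pos': array([0.22863993, 0.63456812, 0.21852609]), 'orientation': array([-1.79992265e+02, -9.48094757e-02, -1.09820277e+02]), 'force': array([-1.35820838,  0.3951264 ,  0.23252487]), 'moment': array([-0.01833735,  0.02962138,  0.05541889]), 'opening': 0.08746082126409485}
side [[580.12074556   0.         307.77108365]
 [  0.         580.12074556 233.25870095]
 [  0.           0.           1.        ]] [ 0.09134053  2.75527845 -1.4092656 ] [0.56946623 0.11127875 1.82223146]
top [[573.10875159   0.         316.01409049]
 [  0.         573.10875159 255.51375173]
 [  0.           0.           1.        ]] [ 2.18714829 -2.17996834  0.06214907] [-0.03871968  0.58998349  1.67349366]
```

View pics/top0.png

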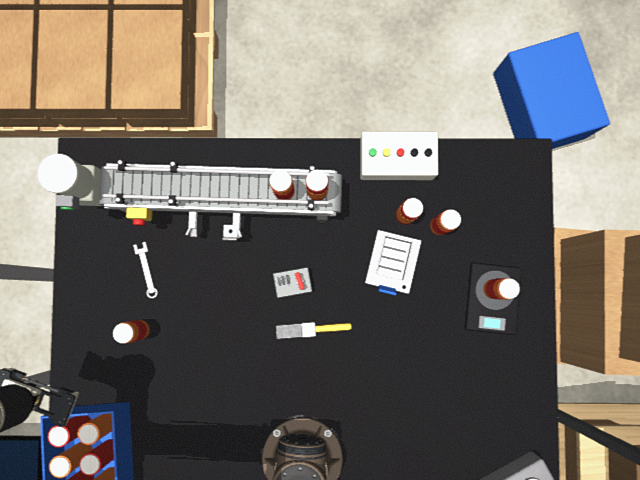

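View pics/side0.png

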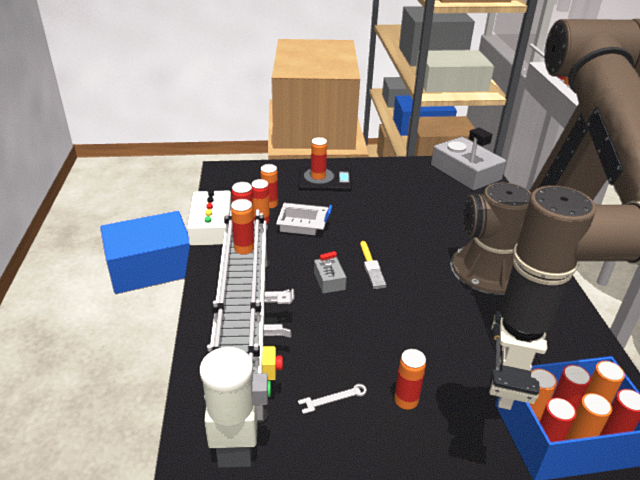

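Top view: conveyor along row ~190 with its near face at ~212, runners/ear at (192,225)/(232,230), pan at (393,262) with its blue tab at (388,291), pin block at (292,283) with the red T-bar at (301,282). Now for measurements.

```bash
cat > m.py <<'E'
from h import *
import pickle
s=pickle.load(open("top.pkl","rb"));w=world(s);c=s["color"]
hsv=cv2.cvtColor(c,cv2.COLOR_RGB2HSV)
def box(m,name):
    p=w[m];p=p[~np.isnan(p[:,0])];print(name,len(p),"med",np.median(p,0).round(4),"min",np.percentile(p,2,0).round(4),"max",np.percentile(p,98,0).round(4))
    if len(p)>4:
        r=cv2.minAreaRect((p[:,:2]*1000).astype(np.float32));print("  rect mm/deg",r)
        print(cv2.boxPoints(r).round(1).tolist())
def reg(u0,u1,v0,v1):
    m=np.zeros((480,640),bool);m[v0:v1,u0:u1]=1;return m
H,S,V=hsv[...,0],hsv[...,1],hsv[...,2]
pan=reg(355,430,225,300)
z=w[...,2]
box(pan&(H>100)&(H<130)&(S>120)&(V>60),"tab")
box(pan&(z>.036)&(z<.056)&(S<90),"panrim")
box(pan&(S<90)&(V>120)&(z>-.01)&(z<.02),"panfloor")
blk=reg(265,320,260,305)
box(blk&((H<8)|(H>172))&(S>130)&(V>80),"bar")
box(blk&(z>.04)&(z<.056),"blocktop")
box(reg(120,160,200,225)&(H>20)&(H<35)&(S>130)&(V>80),"yellow")
e=reg(180,250,205,245)
print("floor z",np.nanmedian(z[300:320,400:440]))
for v in range(206,244,1): print(v,(z[v,184:246:2]*1000).round(0).tolist())
print("xrow",[(v,round(float(np.nanmedian(w[v,184:246,0])),4)) for v in(206,212,243)], w[230,[186,232,244],1])
a=cv2.resize(c[200:248,175:255],None,fx=8,fy=8,interpolation=cv2.INTER_CUBIC)
b=cv2.resize(c[222:302,355:435],None,fx=4.8,fy=4.8,interpolation=cv2.INTER_CUBIC)[:384]
b=cv2.resize(c[225:300,355:430],(384,384),interpolation=cv2.INTER_CUBIC)
cv2.imwrite("pics/crop1.png",cv2.resize(np.hstack([a,b]),None,fx=.78,fy=.78)[:,:,::-1])
E
python3 m.py
```

```text
tab 114 med [ 0.4887 -0.2401  0.0743] min [ 0.4775 -0.2648 -0.0038] max [ 0.5003 -0.2173  0.0872]
  rect mm/deg ((488.3794250488281, -245.31919860839844), (58.412113189697266, 17.822771072387695), 75.77720642089844)
[[472.6000061035156, -271.3999938964844], [489.79998779296875, -275.79998779296875], [504.20001220703125, -219.1999969482422], [486.8999938964844, -214.8000030517578]]
panrim 1243 med [ 0.5559 -0.2572  0.0437] min [ 0.4892 -0.3332  0.0368] max [ 0.6548 -0.1908  0.0517]
  rect mm/deg ((572.704345703125, -261.8202209472656), (128.53892517089844, 158.2921905517578), 76.60912322998047)
[[480.79998779296875, -306.0], [634.7999877929688, -342.70001220703125], [664.5999755859375, -217.60000610351562], [510.6000061035156, -181.0]]
panfloor 1088 med [ 0.5842 -0.266   0.002 ] min [ 0.522  -0.311  -0.0073] max [ 0.644  -0.1981  0.0117]
  rect mm/deg ((575.2442626953125, -265.055908203125), (132.9971923828125, 164.63453674316406), 76.54180145263672)
[[479.70001220703125, -310.6000061035156], [639.7999877929688, -348.8999938964844], [670.7999877929688, -219.5], [510.70001220703125, -1
[... 7704 characters left out ...]
0, 1.0, -2.0, 5.0, -6.0, 2.0, 6.0, nan, 0.0, 2.0, -1.0, 2.0, -5.0, 3.0, 4.0]
241 [1.0, 3.0, 4.0, -5.0, -1.0, -4.0, 4.0, 2.0, -6.0, 1.0, 1.0, -8.0, -0.0, 3.0, -1.0, 1.0, 2.0, 4.0, -9.0, -4.0, -5.0, 1.0, 6.0, -8.0, -1.0, 5.0, -3.0, -2.0, -6.0, -3.0, -2.0]
242 [-4.0, -1.0, -2.0, 2.0, -2.0, -1.0, -1.0, -2.0, 1.0, -4.0, -2.0, -3.0, -2.0, 3.0, -5.0, -5.0, 3.0, -8.0, -3.0, -6.0, 2.0, 7.0, 0.0, -2.0, -7.0, 4.0, -0.0, 2.0, -12.0, 5.0, -3.0]
243 [-2.0, 5.0, 0.0, 0.0, -2.0, -4.0, 5.0, -8.0, 1.0, -2.0, -3.0, 3.0, 5.0, -5.0, -7.0, -7.0, 3.0, -6.0, -13.0, 1.0, -2.0, -7.0, 1.0, -0.0, 0.0, 3.0, 1.0, 10.0, -0.0, -2.0, -3.0]
xrow [(206, 0.7174), (212, 0.7075), (243, 0.6281)] [0.35383368 0.21577434 0.179469  ]
```

View pics/crop1.png

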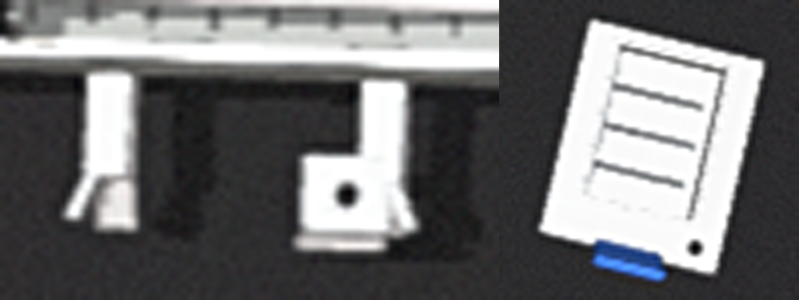

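The crop shows the ear's hole (full image about 230.6, 231.2), both flared runners, and the pan with its hole near the front right and its blue tab. Next I'll refine these at subpixel level with ray casts.

```bash
cat > m2.py <<'E'
from h import *
import pickle
s=pickle.load(open("top.pkl","rb"));c=s["color"];K=np.array(s["intrinsics"]);M=cv2.Rodrigues(np.array(s["rvec"],float))[0];C=-M.T@np.array(s["tvec"]).ravel()
def cast(u,v,z):
    d=M.T@np.stack([(np.ravel(u)-K[0,2])/K[0,0],(np.ravel(v)-K[1,2])/K[1,1],np.ones(np.size(u))]);return (C[:,None]+d*(z-C[2])/d[2]).T[:,:2]
g=cv2.cvtColor(c,cv2.COLOR_RGB2GRAY).astype(float);hsv=cv2.cvtColor(c,cv2.COLOR_RGB2HSV)
def hole(u0,v0,z,r=3):
    v,u=np.mgrid[v0-r:v0+r+1,u0-r:u0+r+1];q=np.clip(245-g[v,u],0,None);q[q<40]=0
    print((g[v,u]).astype(int).tolist() if 0 else '',end='')
    return cast((u*q).sum()/q.sum(),(v*q).sum()/q.sum(),z)[0]
ear=hole(231,231,.098,2);ph=hole(420,286 if 0 else 287,.045,2)
# crop->full for pan hole
ph=hole(355+round((695-499)/299*75),225+round(247/299*75),.045,2)
def rect(mask,z):
    n,l,st,_=cv2.connectedComponentsWithStats(mask.astype(np.uint8));i=1+np.argmax(st[1:,4])
    ct=max(cv2.findContours((l==i).astype(np.uint8),cv2.RETR_EXTERNAL,cv2.CHAIN_APPROX_NONE)[0],key=len)[:,0].astype(float)
    r=cv2.minAreaRect((cast(ct[:,0],ct[:,1],z)*1000).astype(np.float32));return r,cv2.boxPoints(r).round(1).tolist()
def win(u0,u1,v0,v1):
    m=np.zeros(g.shape,bool);m[v0:v1,u0:u1]=1;return m
print("ear",ear,"panhole",ph)
print("pan",rect(win(355,430,222,300)&(g>140)&(hsv[...,1]<90),.045))
print("tab",rect(win(355,430,270,300)&(hsv[...,0]>100)&(hsv[...,0]<130)&(hsv[...,1]>120)&(hsv[...,2]>60),.075))
print("bar",rect(win(265,320,260,305)&((hsv[...,0]<8)|(hsv[...,0]>172))&(hsv[...,1]>120)&(hsv[...,2]>70),.086))
# near plate top edge: column wise, depth step
z=world(s)[...,2];P=[]
for u in list(range(125,185))+list(range(240,320)):
    col=np.nan_to_num(z[195:225,u]);k=np.where((col[:-1]>.135)&(col[1:]<.135))[0]
    if len(k):P.append(cast(u,195+k[-1]+.5,.15)[0])
P=np.array(P,np.float32);vx,vy,x0,y0=cv2.fitLine(P,cv2.DIST_HUBER,0,.001,.01).ravel();print("plate edge yaw",np.degrees(np.arctan2(-vx*np.sign(vy),abs(vy))),"x at y=.27",x0+vx/vy*(.27-y0),len(P))
w=world(s)
for n,(a,b,cc,d) in dict(b1=(395,428,195,228),b2=(430,465,205,240),a=(110,152,315,348)).items():
    p=w[cc:d,a:b].reshape(-1,3);p=p[(p[:,2]>.14)];print(n,np.nanmedian(p,0).round(3))
E
python3 m2.py
```

```text
ear [0.65442217 0.20546392] panhole [ 0.49888214 -0.29077816]
pan (((572.3494873046875, -260.1936950683594), (130.5933074951172, 159.42922973632812), 76.3797836303711), [[479.5, -304.8999938964844], [634.4000244140625, -342.3999938964844], [665.2000122070312, -215.5], [510.29998779296875, -178.0]])
tab (((487.8183898925781, -240.2194061279297), (52.909149169921875, 18.453142166137695), 74.9178695678711), [[472.0, -263.3999938964844], [489.79998779296875, -268.20001220703125], [503.6000061035156, -217.10000610351562], [485.79998779296875, -212.3000030517578]])
bar (((514.8702392578125, 10.091135025024414), (47.44297409057617, 12.530887603759766), 18.741500854492188), [[490.3999938964844, 8.399999618530273], [494.3999938964844, -3.5], [539.2999877929688, 11.800000190734863], [535.2999877929688, 23.600000381469727]])
plate edge yaw -1.5824908 x at y=.27 0.7058385 140
b1 [ 0.713 -0.303  0.149]
b2 [ 0.683 -0.405  0.148]
a [0.371 0.482 0.149]
```

Everything agrees: the pan rectangle is 130.6×159.4 against 128×158, the pan hole is within 1 mm of its prediction, and the ear sits 3.5 mm nearer than nominal. Planning the approach.

```bash
cat >> h.py <<'E'
L=0.35;c_,s_=np.cos(L),np.sin(L)
T0=R.from_matrix([[-c_,0,s_],[0,1,0],[-s_,0,-c_]])      # tool in pan frame
def panR(yaw):return R.from_euler('z',yaw,degrees=True)
def tcp(pan,yaw,back=0):                                   # tool pose gripping pan with given origin
    return np.array(pan)+panR(yaw).apply([-.0962+(.005-back)*s_,0,.0655-(.005-back)*c_]),panR(yaw)*T0
def chain(wps,o=None):
    o=o or get_obs();p=np.array(o["tool_pos"]);q=R.from_euler('xyz',o["orientation"],degrees=True)
    for P,Q in wps:
        a=q.inv().apply(np.array(P)-p)/.2;b=(q.inv()*Q).as_rotvec(degrees=True)/360
        print(f"[[{a[0]:.3f},{a[1]:.3f},{a[2]:.3f}],[{b[0]:.4f},{b[1]:.4f},{b[2]:.4f}]]  d={np.linalg.norm(P-p)*1e3:.0f}mm {(q.inv()*Q).magnitude()*57.3:.1f}deg");p,q=np.array(P),Q
def show():
    o=get_obs();print({k:np.round(o[k],4).tolist() for k in("clock","tool_pos","orientation","force","moment","joint_pos","opening")})
PAN0=[.583,-.2628,0];YP=-13.6;YC=-1.58;HOME=[.7307,.2514,.039]
E
python3 - <<'E'
from h import *
from scipy.spatial.transform import Slerp
o=get_obs();q0=R.from_euler('xyz',o["orientation"],degrees=True)
pg,Q=tcp(PAN0,YP,.09);print(pg)
S=Slerp([0,1],R.concatenate([q0,Q]))
W=[([.345,.48,.27],.33),([.44,.31,.27],.66),([.48,.125,.25],1),([.48,-.06,.24],1),(pg+[0,0,.06],1),(pg,1),(tcp(PAN0,YP)[0],1)]
chain([(np.array(p),S(f)) for p,f in W])
E
```

```text
[ 0.46116827 -0.2333258   0.14534668]
[[0.530,-0.809,-0.256],[0.0134,-0.0150,0.0760]]  d=200mm 28.3deg
[[0.231,-0.945,0.031],[0.0134,-0.0150,0.0760]]  d=195mm 28.3deg
[[0.078,-0.938,0.142],[0.0138,-0.0155,0.0783]]  d=190mm 29.1deg
[[-0.187,-0.899,0.122],[0.0000,0.0000,0.0000]]  d=185mm 0.0deg
[[-0.046,-0.864,0.201],[0.0000,0.0000,0.0000]]  d=178mm 0.0deg
[[0.103,-0.000,0.282],[0.0000,0.0000,0.0000]]  d=60mm 0.0deg
[[0.000,0.000,0.450],[0.0000,0.0000,0.0000]]  d=90mm 0.0deg
```

```bash
H="python3 -m handwheel"
$H '[[[0.53,-0.81,-0.256],[0.0134,-0.015,0.076]],[[0.53,-0.81,-0.256],[0.0134,-0.015,0.076]],[[0.53,-0.81,-0.256],[0.0134,-0.015,0.076]],[[0.53,-0.81,-0.256],[0.0134,-0.015,0.076]],[[0.53,-0.81,-0.256],[0.0134,-0.015,0.076]]]' -0.14
$H '[[[0.23,-0.945,0.03],[0.0134,-0.015,0.076]],[[0.23,-0.945,0.03],[0.0134,-0.015,0.076]],[[0.23,-0.945,0.03],[0.0134,-0.015,0.076]],[[0.23,-0.945,0.03],[0.0134,-0.015,0.076]],[[0.23,-0.945,0.03],[0.0134,-0.015,0.076]]]'
$H '[[[0.08,-0.94,0.14],[0.0138,-0.0155,0.0783]],[[0.08,-0.94,0.14],[0.0138,-0.0155,0.0783]],[[0.08,-0.94,0.14],[0.0138,-0.0155,0.0783]],[[0.08,-0.94,0.14],[0.0138,-0.0155,0.0783]],[[0.08,-0.94,0.14],[0.0138,-0.0155,0.0783]]]'
$H '[[[-0.19,-0.9,0.12],[0,0,0]],[[-0.19,-0.9,0.12],[0,0,0]],[[-0.19,-0.9,0.12],[0,0,0]],[[-0.19,-0.9,0.12],[0,0,0]],[[-0.19,-0.9,0.12],[0,0,0]]]'
$H '[[[-0.05,-0.86,0.2],[0,0,0]],[[-0.05,-0.86,0.2],[0,0,0]],[[-0.05,-0.86,0.2],[0,0,0]],[[-0.05,-0.86,0.2],[0,0,0]],[[-0.05,-0.86,0.2],[0,0,0]],[[-0.05,-0.86,0.2],[0,0,0]]]'
python3 -c "
from h import *
show();pg,Q=tcp(PAN0,YP,.09);chain([(pg+[0,0,.06],Q),(pg,Q),(tcp(PAN0,YP)[0],Q)])"
```

```text
clock: 0.52
tool_pos: [0.3458, 0.4777, 0.271]
orientation: [-176.6, 6.4, -137.5]
force: [0.6, 0.3, -0.3]
opening: 0.06
clock: 0.93
tool_pos: [0.4403, 0.307, 0.2702]
orientation: [-176.5, 13.5, -164.9]
force: [0.3, -0.7, -0.4]
opening: 0.0498
clock: 1.35
tool_pos: [0.4788, 0.1212, 0.2497]
orientation: [179.9, 20.1, 165.9]
force: [-0.0, 0.5, -0.8]
opening: 0.05
clock: 1.77
tool_pos: [0.4787, -0.0637, 0.2409]
orientation: [179.9, 20.0, 166.2]
force: [-0.3, 1.0, -0.1]
opening: 0.0499
{'clock': 1.7667, 'tool_pos': [0.4787, -0.0637, 0.2409], 'orientation': [179.9365, 20.0452, 166.2446], 'force': [-0.2909, 1.0035, -0.0901], 'moment': [0.4058, 1.0891, 0.0563], 'joint_pos': [25.9221, -12.3669, -42.7551, 17.859, -45.3006, -50.6899], 'opening': 0.0499}
[[-0.049,-0.845,0.206],[0.0000,-0.0000,-0.0004]]  d=174mm 0.1deg
[[0.103,0.000,0.282],[0.0000,0.0000,0.0000]]  d=60mm 0.0deg
[[0.000,-0.000,0.450],[0.0000,0.0000,0.0000]]  d=90mm 0.0deginvalid input at $: expected 1 to 5 rows
```

```bash
H="python3 -m handwheel"
$H '[[[-0.049,-0.845,0.206],[0,0,0]],[[-0.049,-0.845,0.206],[0,0,0]],[[-0.049,-0.845,0.206],[0,0,0]],[[-0.049,-0.845,0.206],[0,0,0]],[[-0.049,-0.845,0.206],[0,0,0]]]'
$H '[[[0.103,0,0.282],[0,0,0]],[[0.103,0,0.282],[0,0,0]],[[0.103,0,0.282],[0,0,0]]]'
python3 - <<'E'
from h import *
show();pg,Q=tcp(PAN0,YP);chain([(pg,Q)])
s=snapshot("top");t=snapshot("side")
a=cv2.resize(s["color"][220:310,340:440],(400,360),interpolation=cv2.INTER_CUBIC)
b=cv2.resize(t["color"][170:260,255:355],(400,360),interpolation=cv2.INTER_CUBIC)
cv2.imwrite("pics/pre.png",np.hstack([a,b])[:,:,::-1])
E
```

```text
clock: 2.18
tool_pos: [0.4608, -0.2347, 0.2041]
orientation: [180.0, 19.9, 166.1]
force: [0.6, -0.2, 0.2]
opening: 0.0497
clock: 2.43
tool_pos: [0.4593, -0.2304, 0.1411]
orientation: [180.0, 19.6, 166.2]
force: [-1.6, -0.2, -0.2]
opening: 0.0498
{'clock': 2.4333, 'tool_pos': [0.4593, -0.2304, 0.1411], 'orientation': [179.9837, 19.6082, 166.2056], 'force': [-1.5656, -0.2451, -0.2358], 'moment': [0.3613, 1.2206, 0.0158], 'joint_pos': [-1.7127, -1.7344, -44.9034, 8.602, -27.8889, -19.0152], 'opening': 0.0498}
[[-0.023,-0.011,0.434],[-0.0001,-0.0012,-0.0005]]  d=87mm 0.5deg
```

View pics/pre.png

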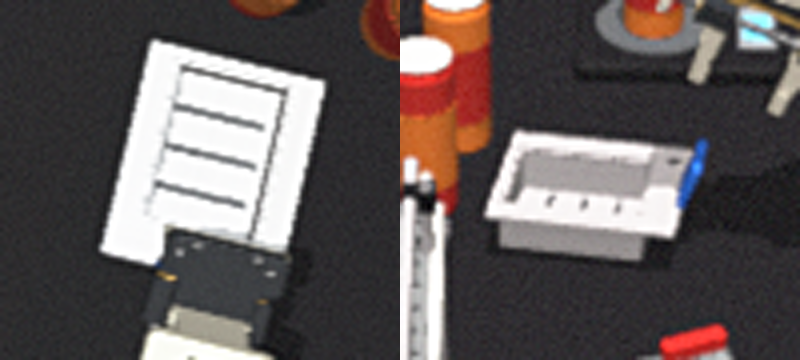

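The gripper is lined up with the blue tab, which leans towards it. It straddles the tab line, so I'll descend and grip.

```bash
H="python3 -m handwheel"
$H '[[[-0.01,0,0.1],[0,-0.001,0]],[[-0.01,0,0.2],[0,-0.001,0]],[[-0.01,0,0.3],[0,-0.001,0]],[[-0.01,0,0.38],[0,-0.001,0]],[[-0.01,0,0.38],[0,-0.001,0]]]'
python3 -c "
from h import *
show();pg,Q=tcp(PAN0,YP);chain([(pg,Q)])"
```

```text
clock: 2.95
tool_pos: [0.491, -0.2361, 0.0743]
orientation: [180.0, 20.4, 166.4]
force: [0.2, 0.1, -0.4]
opening: 0.05
{'clock': 2.95, 'tool_pos': [0.491, -0.2361, 0.0743], 'orientation': [179.9899, 20.3534, 166.4403], 'force': [0.2276, 0.1226, -0.3813], 'moment': [0.3311, 1.1397, -0.0222], 'joint_pos': [-3.1349, 7.1799, -49.729, 15.5677, -13.5238, -24.943], 'opening': 0.05}
[[0.018,-0.021,0.065],[0.0001,0.0008,0.0001]]  d=14mm 0.3deg
```

```bash
H="python3 -m handwheel"
$H '[[[0.012,-0.02,0.065],[0,0,0]],[[0.012,-0.02,0.065],[0,0,0]],[[0.012,-0.02,0.065],[0,0,0]]]'
$H '[[[0,0,0],[0,0,0]],[[0,0,0],[0,0,0]],[[0,0,0],[0,0,0]],[[0,0,0],[0,0,0]],[[0,0,0],[0,0,0]]]' 1
$H '[[[0,0,0],[0,0,0]],[[0,0,0],[0,0,0]],[[0,0,0],[0,0,0]],[[0,0,0],[0,0,0]],[[0,0,0],[0,0,0]]]'
python3 -c "
from h import *
show();pg,Q=tcp(PAN0,YP);chain([(pg,Q)]);chain([(pg+[0,0,.03],Q)])"
```

```text
clock: 3.2
tool_pos: [0.492, -0.241, 0.0634]
orientation: [180.0, 20.5, 166.4]
force: [-1.4, 0.2, 0.2]
opening: 0.0502
clock: 3.62
tool_pos: [0.4917, -0.2408, 0.0626]
orientation: [179.9, 20.5, 166.3]
force: [-0.2, 1.0, -0.2]
opening: 0.0217
clock: 4.03
tool_pos: [0.4914, -0.2409, 0.062]
orientation: [179.9, 20.4, 166.3]
force: [-1.6, 0.8, 1.9]
opening: 0.0077
{'clock': 4.0333, 'tool_pos': [0.4914, -0.2409, 0.062], 'orientation': [179.9474, 20.4176, 166.3475], 'force': [-1.6389, 0.8335, 1.9034], 'moment': [0.6208, 1.2628, 0.1236], 'joint_pos': [-4.1829, 8.6461, -51.0291, 17.7926, -10.6535, -26.3889], 'opening': 0.0077}
[[0.004,0.001,0.005],[0.0001,0.0010,-0.0001]]  d=1mm 0.4deg
[[-0.049,0.001,-0.135],[0.0001,0.0010,-0.0001]]  d=29mm 0.4deg
```

```bash
H="python3 -m handwheel"
$H '[[[-0.02,0,-0.05],[0,0,0]],[[-0.04,0,-0.1],[0,0,0]],[[-0.05,0,-0.14],[0,0,0]],[[-0.05,0,-0.14],[0,0,0]],[[-0.05,0,-0.14],[0,0,0]]]'
$H '[[[-0.05,0,-0.14],[0,0,0]],[[-0.1,0,-0.28],[0,0,0]],[[-0.15,0,-0.42],[0,0,0]],[[-0.15,0,-0.42],[0,0,0]],[[-0.15,0,-0.42],[0,0,0]]]'
cat > pose.py <<'E'
from h import *
# pan tilt & pose relative to the tool, from both cameras
show()
o=get_obs();q=R.from_euler('xyz',o["orientation"],degrees=True)
s=snapshot("top");w=world(s);p=np.array(o["tool_pos"])
f=((w-p)@q.as_matrix())@T0.as_matrix().T+np.array([-.0945,0,.0608]) # expected pan frame
u=f.reshape(-1,3);u=u[~np.isnan(u[:,0])]
r=u[(abs(u[:,0])<.075)&(abs(u[:,1])<.075)&(u[:,2]>.02)&(u[:,2]<.07)]   # rim band
k=(abs(r[:,1])>.05)&(r[:,0]>-.05)
A=np.c_[r[k][:,:2],np.ones(k.sum())]
for _ in range(3):
    co=np.linalg.lstsq(A,r[k][:,2],rcond=None)[0]
    k2=abs(np.c_[r[:,:2],np.ones(len(r))]@co-r[:,2])<.008;k=k2&(r[:,0]>-.05);A=np.c_[r[k][:,:2],np.ones(k.sum())]
print("rim plane slope x,y (deg), z at origin:",np.degrees(np.arctan(co[:2])).round(2),co[2].round(4),"n",k.sum(),"x",np.percentile(r[k][:,0],[1,99]).round(4),"y",np.percentile(r[k][:,1],[1,99]).round(4))
cv2.imwrite("pics/last.png",s["color"][:,:,::-1])
E
python3 pose.py
```

```text
clock: 4.45
tool_pos: [0.4909, -0.2408, 0.0916]
orientation: [179.9, 20.4, 166.3]
force: [-0.4, 1.0, -3.2]
opening: 0.0077
clock: 4.87
tool_pos: [0.4905, -0.2407, 0.182]
orientation: [179.9, 20.6, 166.3]
force: [0.3, -0.1, -4.1]
opening: 0.0076
{'clock': 4.8667, 'tool_pos': [0.4905, -0.2407, 0.182], 'orientation': [179.9182, 20.573, 166.3155], 'force': [0.2929, -0.0726, -4.138], 'moment': [0.5878, 1.7905, 0.022], 'joint_pos': [-2.9501, -1.6065, -38.0733, 6.6716, -33.4552, -15.6372], 'opening': 0.0076}
rim plane slope x,y (deg), z at origin: [-1.41  0.17] 0.0406 n 813 x [-0.0477  0.0673] y [-0.0649  0.0624]
```

Pan is held at 7.7 mm opening, and the rim plane shows the rear sagging 1.4°, which I can compensate. Now carrying it over, clear of the block.

```bash
cat >> h.py <<'E'
def ptcp(d,z,yaw=YC,sag=1.4,dy=0):
    "tool pose with the pan d m before home (conveyor x), at height z"
    return np.array([HOME[0],HOME[1],z])+panR(yaw).apply([-d-.0945,dy,.062]),panR(yaw)*R.from_euler('y',-sag,degrees=True)*T0
E
python3 - <<'E'
from h import *
P,Q=ptcp(.195,.12);o=get_obs();p0=np.array(o["tool_pos"])
a=p0+[-.01,.14,0]
chain([(a,panR(-9)*R.from_euler('y',-1.4,degrees=True)*T0),(a+[-.01,.14,0],panR(-5)*R.from_euler('y',-1.4,degrees=True)*T0),(a+[-.02,.28,0],Q),(P,Q),ptcp(.195,.043),ptcp(.165,.043)]);print(P)
E
```

```text
[[0.201,0.668,-0.074],[-0.0045,-0.0030,-0.0122]]  d=140mm 4.8deg
[[0.148,0.684,-0.058],[-0.0041,0.0000,-0.0103]]  d=140mm 4.0deg
[[0.103,0.693,-0.041],[-0.0035,-0.0000,-0.0088]]  d=140mm 3.4deg
[[0.090,0.397,-0.045],[0.0000,0.0000,0.0000]]  d=82mm 0.0deg
[[0.141,-0.000,0.358],[0.0000,0.0000,0.0000]]  d=77mm 0.0deg
[[-0.140,0.000,0.055],[0.0000,0.0000,0.0000]]  d=30mm 0.0deg
[0.44131007 0.2593823  0.182     ]
```

```bash
H="python3 -m handwheel"
$H '[[[0.04,0.13,-0.015],[-0.001,-0.001,-0.002]],[[0.08,0.27,-0.03],[-0.002,-0.001,-0.005]],[[0.12,0.4,-0.045],[-0.003,-0.002,-0.007]],[[0.16,0.53,-0.06],[-0.004,-0.003,-0.01]],[[0.2,0.67,-0.074],[-0.0045,-0.003,-0.0122]]]'
$H '[[[0.03,0.14,-0.012],[-0.001,0,-0.002]],[[0.06,0.28,-0.024],[-0.002,0,-0.004]],[[0.09,0.42,-0.036],[-0.003,0,-0.006]],[[0.12,0.56,-0.048],[-0.0035,0,-0.008]],[[0.148,0.684,-0.058],[-0.0041,0,-0.0103]]]'
$H '[[[0.02,0.14,-0.01],[-0.001,0,-0.002]],[[0.04,0.28,-0.02],[-0.002,0,-0.004]],[[0.06,0.42,-0.03],[-0.003,0,-0.006]],[[0.08,0.56,-0.035],[-0.0035,0,-0.0075]],[[0.103,0.693,-0.041],[-0.0035,0,-0.0088]]]'
$H '[[[0.02,0.1,-0.01],[0,0,0]],[[0.045,0.2,-0.022],[0,0,0]],[[0.07,0.3,-0.034],[0,0,0]],[[0.09,0.397,-0.045],[0,0,0]],[[0.09,0.397,-0.045],[0,0,0]]]'
python3 - <<'E'
from h import *
show();chain([ptcp(.195,.12)]);chain([ptcp(.195,.043),ptcp(.165,.043)])
E
python3 pose.py | tail -1
```

```text
clock: 5.33
tool_pos: [0.478, -0.0998, 0.1784]
orientation: [-179.9, 21.3, 171.1]
force: [1.4, -0.4, -2.9]
opening: 0.0076
clock: 5.75
tool_pos: [0.4685, 0.0406, 0.1789]
orientation: [-179.9, 21.4, 175.1]
force: [1.1, -0.9, -1.6]
opening: 0.0079
clock: 6.17
tool_pos: [0.4586, 0.1804, 0.1789]
orientation: [-179.9, 21.4, 178.5]
force: [0.7, 0.3, -2.1]
opening: 0.0078
clock: 6.58
tool_pos: [0.4413, 0.2625, 0.1811]
orientation: [-179.9, 21.5, 178.7]
force: [0.7, -0.0, -1.8]
opening: 0.008
{'clock': 6.5833, 'tool_pos': [0.4413, 0.2625, 0.1811], 'orientation': [-179.9248, 21.4515, 178.6516], 'force': [0.7073, -0.0078, -1.811], 'moment': [-0.3008, 1.299, -0.2553], 'joint_pos': [65.603, -2.8498, -48.2716, 31.4007, -40.3062, -90.4194], 'opening': 0.008}
[[-0.002,-0.015,-0.004],[0.0000,-0.0000,0.0006]]  d=3mm 0.2deg
[[0.139,-0.015,0.354],[0.0000,-0.0000,0.0006]]  d=76mm 0.2deg
[[-0.140,0.000,0.055],[0.0000,0.0000,0.0000]]  d=30mm 0.0deg
rim plane slope x,y (deg), z at origin: [-0.57 -1.25] 0.0418 n 848 x [-0.0457  0.068 ] y [-0.068   0.0593]
```

```bash
H="python3 -m handwheel"
$H '[[[0.035,-0.01,0.09],[0,0,0]],[[0.07,-0.015,0.18],[0,0,0]],[[0.105,-0.015,0.27],[0,0,0]],[[0.139,-0.015,0.354],[0,0,0.0006]],[[0.139,-0.015,0.354],[0,0,0.0006]]]'
python3 pose.py
python3 - <<'E'
from h import *
chain([ptcp(.195,.043)])
t=snapshot("side");s=snapshot("top")
a=cv2.resize(s["color"][195:305,160:290],(472,400),interpolation=cv2.INTER_CUBIC)
b=cv2.resize(t["color"][260:360,240:320],(320,400),interpolation=cv2.INTER_CUBIC)
cv2.imwrite("pics/ent.png",np.hstack([a,b])[:,:,::-1])
E
```

```text
clock: 7.05
tool_pos: [0.4418, 0.257, 0.1042]
orientation: [180.0, 21.4, 178.2]
force: [0.4, 2.5, -0.9]
opening: 0.0076
{'clock': 7.05, 'tool_pos': [0.4418, 0.257, 0.1042], 'orientation': [179.9649, 21.3738, 178.2445], 'force': [0.4299, 2.5258, -0.9356], 'moment': [0.6368, 0.8437, 0.2577], 'joint_pos': [60.1791, 2.7351, -58.0943, 46.614, -26.2392, -103.6964], 'opening': 0.0076}
rim plane slope x,y (deg), z at origin: [-0.62 -0.99] 0.0429 n 756 x [-0.0453  0.0682] y [-0.0664  0.0617]
[[0.002,0.022,-0.002],[-0.0005,-0.0002,-0.0004]]  d=5mm 0.3deg
```

View pics/ent.png

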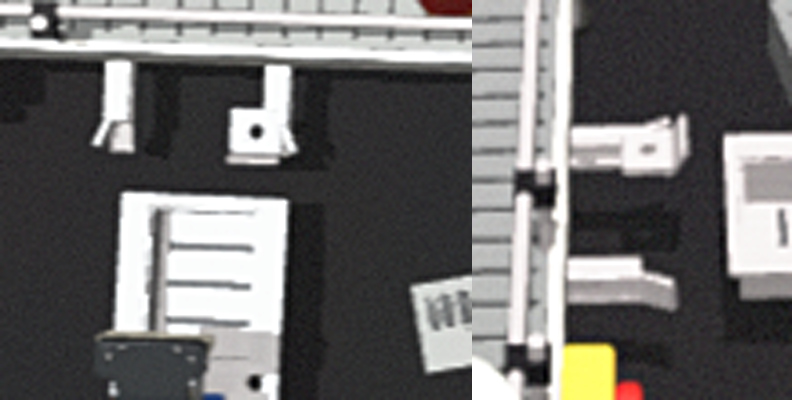

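The pan is in front of the runner mouth, roughly square to it and a few mm to the right; the pan hole (crop 254,383) and ear hole (256,131) are both visible. I'll correct laterally, then measure hole against hole.

```bash
H="python3 -m handwheel"
$H '[[[0,0.02,0],[0,0,0]],[[0,0.02,0],[0,0,0]],[[0,0.02,0],[0,0,0]],[[0,0.02,0],[0,0,0]]]'
cat > off.py <<'E'
from h import *
s=snapshot("top");K=np.array(s["intrinsics"]);M=cv2.Rodrigues(np.array(s["rvec"],float))[0];C=-M.T@np.array(s["tvec"]).ravel()
def cast(u,v,z):
    d=M.T@np.stack([(np.ravel(u)-K[0,2])/K[0,0],(np.ravel(v)-K[1,2])/K[1,1],np.ones(np.size(u))]);return (C[:,None]+d*(z-C[2])/d[2]).T[:,:2]
def px(x,y,z):return (K@(M@(np.array([x,y,z])-C))/(M@(np.array([x,y,z])-C))[2])[:2]
show();o=get_obs();q=R.from_euler('xyz',o["orientation"],degrees=True)
pp=np.array(o["tool_pos"])+(q*T0.inv()*R.from_euler('y',1.4,degrees=True)).apply([.0945-.075,-.048,.045-.062])
g=cv2.cvtColor(s["color"],cv2.COLOR_RGB2GRAY).astype(float)
def hole(x,y,z):
    u0,v0=px(x,y,z);r=4;v1,u1=int(v0),int(u0);b=g[v1-r:v1+r+1,u1-r:u1+r+1];i=np.unravel_index(np.argmin(cv2.blur(b,(2,2))[2:-2,2:-2]),(2*r-3,2*r-3));v1+=i[0]-2;u1+=i[1]-2
    v,u=np.mgrid[v1-2:v1+3,u1-2:u1+3];m=np.percentile(g[v,u],75);k=np.clip(m-30-g[v,u],0,None);return cast((u*k).sum()/k.sum(),(v*k).sum()/k.sum(),z)[0],m
e,m1=hole(.6544,.2055,.098);h,m2=hole(*pp);d=panR(-YC).apply([*(e-h),0])*1e3
print("ear",e.round(4),"panhole seen",h.round(4),"expected",pp.round(4),"conv-frame gap mm",d.round(1),m1,m2)
b=(g[:, :]>150).astype(np.uint8)
# yaw from rear edge of pan
P=[]
u0,v0=px(*(pp+[.143,.048,0]));
for u in range(int(u0)-18,int(u0)+19):
    col=cv2.GaussianBlur(g,(3,3),0)[int(v0)-9:int(v0)+9,u];i=np.argmax(np.diff(col));P.append(cast(u,int(v0)-9+i+.5,.088)[0])
P=np.array(P,np.float32);vx,vy,_,_=cv2.fitLine(P,cv2.DIST_HUBER,0,.001,.01).ravel();print("pan yaw from rear edge",np.degrees(np.arctan2(-vx*np.sign(vy),abs(vy))),"rear x",np.median(P[:,0]))
E
python3 off.py; python3 -c "
from h import *
chain([ptcp(.195,.043),ptcp(.165,.043)])"
```

```text
clock: 7.53
tool_pos: [0.4419, 0.2609, 0.1071]
orientation: [179.9, 21.5, 178.2]
force: [0.3, -0.7, -2.2]
opening: 0.0078
{'clock': 7.5833, 'tool_pos': [0.442, 0.2608, 0.1071], 'orientation': [179.8695, 21.5236, 178.2202], 'force': [-0.159, 0.2557, -3.3086], 'moment': [0.1068, 1.6676, 0.0045], 'joint_pos': [60.685, 2.6702, -57.6723, 46.1817, -26.7063, -103.6455], 'opening': 0.0079}
ear [0.6544 0.2055] panhole seen [0.4603 0.2124] expected [0.46   0.2123 0.09  ] conv-frame gap mm [194.2  -1.5   0. ] 244.0 167.0
pan yaw from rear edge -1.9661695 rear x 0.60477674
[[0.007,-0.007,0.009],[0.0002,0.0002,-0.0005]]  d=3mm 0.2deg
[[-0.140,0.000,0.055],[0.0000,0.0000,0.0000]]  d=30mm 0.0deg
```

Ear-to-pan-hole gap is 194.2 mm in x and -1.5 mm in y, matching the kinematics within 1 mm. Entering slowly.

```bash
H="python3 -m handwheel"
$H '[[[0,-0.008,0.01],[0,0,0]],[[-0.04,-0.008,0.027],[0,0,0]],[[-0.087,-0.008,0.045],[0,0,0]],[[-0.133,-0.008,0.064],[0,0,0]],[[-0.133,-0.008,0.064],[0,0,0]]]'
python3 - <<'E'
from h import *
chain([ptcp(.165,.043)])
E
python3 off.py
```

```text
clock: 8.0
tool_pos: [0.4734, 0.2585, 0.1047]
orientation: [179.9, 21.5, 178.1]
force: [0.5, 0.8, -1.9]
opening: 0.007
[[0.009,-0.000,-0.005],[0.0000,0.0002,-0.0007]]  d=2mm 0.3deg
{'clock': 8.05, 'tool_pos': [0.4727, 0.258, 0.1044], 'orientation': [179.9095, 21.5045, 178.1158], 'force': [0.1108, -1.138, -1.9855], 'moment': [0.1258, 1.581, -0.0466], 'joint_pos': [56.1699, 4.988, -55.7532, 47.4916, -24.8864, -100.8479], 'opening': 0.0076}
ear [0.6544 0.2055] panhole seen [0.4915 0.2101] expected [0.4907 0.2094 0.0874] conv-frame gap mm [ 1.629e+02 -1.000e-01  0.000e+00] 244.0 172.0
pan yaw from rear edge -2.5207264 rear x 0.6361068
```

```bash
H="python3 -m handwheel"
$H '[[[-0.028,0,0.011],[0,0,-0.001]],[[-0.056,0,0.022],[0,0,-0.001]],[[-0.084,0,0.033],[0,0,-0.001]],[[-0.112,0,0.044],[0,0,-0.001]],[[-0.14,0,0.055],[0,0,-0.001]]]'
$H '[[[0,0,0],[0,0,0]]]'
python3 off.py;python3 - <<'E'
from h import *
chain([ptcp(.132,.043)])
t=snapshot("side");s=snapshot("top")
a=cv2.resize(s["color"][195:305,160:290],(472,400),interpolation=cv2.INTER_CUBIC)
b=cv2.resize(t["color"][260:360,240:320],(320,400),interpolation=cv2.INTER_CUBIC)
cv2.imwrite("pics/ent2.png",np.hstack([a,b])[:,:,::-1])
E
```

```text
clock: 8.47
tool_pos: [0.5022, 0.2573, 0.1047]
orientation: [-180.0, 21.5, 178.6]
force: [-0.2, 0.9, -2.4]
opening: 0.0077
clock: 8.55
tool_pos: [0.5026, 0.2575, 0.1047]
orientation: [-180.0, 21.5, 178.6]
force: [0.2, 0.6, -2.3]
opening: 0.0079
{'clock': 8.6, 'tool_pos': [0.5021, 0.2572, 0.1046], 'orientation': [-179.9623, 21.5096, 178.5547], 'force': [0.1977, 0.4436, -2.2024], 'moment': [0.1293, 1.6992, 0.0969], 'joint_pos': [52.8675, 7.0632, -53.2408, 47.2586, -23.9549, -97.0219], 'opening': 0.0075}
ear [0.6563 0.208 ] panhole seen [0.5206 0.2092] expected [0.5204 0.2087 0.0876] conv-frame gap mm [135.7   2.5   0. ] 251.0 174.0
pan yaw from rear edge 1.3879602 rear x 0.6674055
[[-0.011,0.002,0.002],[0.0000,0.0002,0.0003]]  d=2mm 0.1deg
```

View pics/ent2.png

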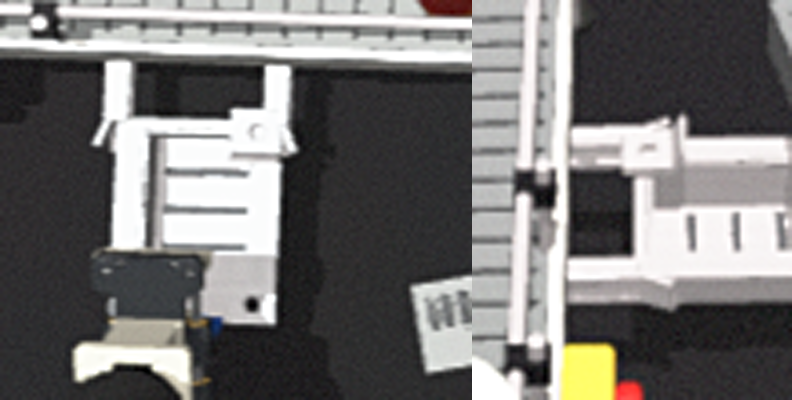

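The rear rim is in both lead-ins, under the ear and the left lip, with no contact force. About 134 mm remain, so I'll keep going and watch the force.

```bash
H="python3 -m handwheel"
$H '[[[-0.028,0,0.011],[0,0,0]],[[-0.056,0,0.022],[0,0,0]],[[-0.084,0,0.033],[0,0,0]],[[-0.112,0,0.044],[0,0,0]],[[-0.14,0,0.055],[0,0,0]]]'
python3 - <<'E'
from h import *
show();chain([ptcp(.1035,.043)])
E
```

```text
clock: 9.12
tool_pos: [0.5323, 0.2565, 0.1047]
orientation: [-180.0, 21.5, 178.6]
force: [-0.2, 0.1, -2.8]
opening: 0.0079
{'clock': 9.1167, 'tool_pos': [0.5323, 0.2565, 0.1047], 'orientation': [-179.9575, 21.5109, 178.5915], 'force': [-0.2007, 0.0755, -2.7641], 'moment': [0.1992, 1.7056, 0.0792], 'joint_pos': [50.0121, 9.2306, -50.364, 46.3228, -23.3894, -93.2662], 'opening': 0.0079}
[[-0.003,0.002,-0.001],[0.0001,0.0002,0.0004]]  d=1mm 0.2deg
```

Clean: y is on line and no forces. Continuing (about 103 mm left).

```bash
H="python3 -m handwheel"
$H '[[[-0.028,0,0.011],[0,0,0]],[[-0.056,0,0.022],[0,0,0]],[[-0.084,0,0.033],[0,0,0]],[[-0.112,0,0.044],[0,0,0]],[[-0.14,0,0.055],[0,0,0]]]'
$H '[[[-0.028,0,0.011],[0,0,0]],[[-0.056,0,0.022],[0,0,0]],[[-0.084,0,0.033],[0,0,0]],[[-0.112,0,0.044],[0,0,0]],[[-0.14,0,0.055],[0,0,0]]]'
python3 - <<'E'
from h import *
show();chain([ptcp(.0435,.043)]);
E
```

```text
clock: 9.53
tool_pos: [0.5623, 0.2557, 0.1046]
orientation: [-180.0, 21.5, 178.6]
force: [-0.7, -0.2, -3.0]
opening: 0.0079
clock: 9.95
tool_pos: [0.5924, 0.255, 0.1047]
orientation: [-180.0, 21.5, 178.6]
force: [-0.1, 0.6, -2.6]
opening: 0.008
{'clock': 9.95, 'tool_pos': [0.5924, 0.255, 0.1047], 'orientation': [-179.9586, 21.5086, 178.5915], 'force': [-0.1146, 0.6207, -2.6477], 'moment': [0.1096, 1.6979, 0.0063], 'joint_pos': [45.549, 13.5873, -43.822, 42.7187, -23.3105, -85.1975], 'opening': 0.008}
[[-0.002,0.001,-0.001],[0.0001,0.0002,0.0004]]  d=1mm 0.2deg
```

```bash
H="python3 -m handwheel"
$H '[[[-0.028,0,0.011],[0,0,0]],[[-0.056,0,0.022],[0,0,0]],[[-0.084,0,0.033],[0,0,0]],[[-0.112,0,0.044],[0,0,0]],[[-0.14,0,0.055],[0,0,0]]]'
$H '[[[-0.005,0,0.002],[0,0,0]],[[-0.01,0,0.004],[0,0,0]],[[-0.014,0,0.006],[0,0,0]],[[-0.019,0,0.007],[0,0,0]],[[-0.023,0,0.009],[0,0,0]]]'
$H '[[[0.003,0,0.009],[0,0,0]],[[0.003,0,0.009],[0,0,0]]]'
python3 - <<'E'
from h import *
show();chain([ptcp(.0085,.041)]);
E
```

```text
clock: 10.37
tool_pos: [0.6224, 0.2542, 0.1047]
orientation: [-180.0, 21.5, 178.6]
force: [-0.9, -0.6, -2.4]
opening: 0.0078
clock: 10.78
tool_pos: [0.6267, 0.2541, 0.1048]
orientation: [-180.0, 21.5, 178.6]
force: [0.4, -1.5, -2.1]
opening: 0.0078
clock: 10.95
tool_pos: [0.6267, 0.2541, 0.1026]
orientation: [-180.0, 21.5, 178.6]
force: [0.3, 0.5, -2.9]
opening: 0.0077
{'clock': 10.95, 'tool_pos': [0.6267, 0.2541, 0.1026], 'orientation': [-179.9532, 21.4978, 178.6007], 'force': [0.2732, 0.4837, -2.9427], 'moment': [0.0765, 1.7145, 0.0006], 'joint_pos': [43.3619, 16.2429, -39.8645, 40.4523, -23.4918, -80.7309], 'opening': 0.0077}
[[-0.006,0.001,0.000],[0.0001,0.0001,0.0005]]  d=1mm 0.2deg
```

```bash
H="python3 -m handwheel"
$H '[[[-0.0047,0,0.0018],[0,0,0]],[[-0.0093,0,0.0037],[0,0,0]],[[-0.014,0,0.0055],[0,0,0]],[[-0.014,0,0.0055],[0,0,0]]]'
$H '[[[-0.0047,0,0.0018],[0,0,0]],[[-0.0093,0,0.0037],[0,0,0]],[[-0.0093,0,0.0037],[0,0,0]]]'
$H '[[[-0.0047,0,0.0018],[0,0,0]],[[-0.0047,0,0.0018],[0,0,0]]]'
$H '[[[-0.0047,0,0.0018],[0,0,0]],[[-0.0047,0,0.0018],[0,0,0]]]'
```

```text
clock: 11.28
tool_pos: [0.6301, 0.2542, 0.103]
orientation: [-180.0, 21.5, 178.6]
force: [0.6, -1.3, -2.0]
opening: 0.008
clock: 11.53
tool_pos: [0.6321, 0.2541, 0.1029]
orientation: [-180.0, 21.5, 178.6]
force: [0.5, 0.4, -1.7]
opening: 0.0076
clock: 11.7
tool_pos: [0.633, 0.2541, 0.1029]
orientation: [-180.0, 21.5, 178.6]
force: [-0.1, 0.2, -2.3]
opening: 0.0076
clock: 11.87
tool_pos: [0.6341, 0.254, 0.1029]
orientation: [-180.0, 21.5, 178.6]
force: [0.5, -0.2, -3.0]
opening: 0.0077
```

```bash
H="python3 -m handwheel"
$H '[[[-0.0047,0,0.0018],[0,0,0]],[[-0.0047,0,0.0018],[0,0,0]]]'
$H '[[[-0.0047,0,0.0018],[0,0,0]],[[-0.0047,0,0.0018],[0,0,0]]]'
```

```text
clock: 12.03
tool_pos: [0.6351, 0.254, 0.103]
orientation: [-180.0, 21.5, 178.6]
force: [-0.3, 0.3, -2.2]
opening: 0.0074
clock: 12.2
tool_pos: [0.6358, 0.2537, 0.1027]
orientation: [-179.9, 21.5, 178.6]
force: [-2.0, -1.0, -2.1]
opening: 0.0078
```

```bash
python3 off.py
```

```text
{'clock': 12.25, 'tool_pos': [0.6358, 0.2537, 0.1028], 'orientation': [-179.9441, 21.4941, 178.5938], 'force': [-1.3854, -0.0445, -1.1939], 'moment': [0.0237, 2.1765, -0.0235], 'joint_pos': [42.8744, 16.9, -38.668, 39.5787, -23.7409, -79.3444], 'opening': 0.0074}
ear [0.6541 0.2052] panhole seen [0.6554 0.2071] expected [0.6541 0.2053 0.0858] conv-frame gap mm [-1.3 -2.   0. ] 222.0 222.0
pan yaw from rear edge 0.09967044 rear x 0.8143884
```

```bash
H="python3 -m handwheel"
$H '[[[-0.0024,0,0.0009],[0,0,0]],[[-0.0024,0,0.0009],[0,0,0]],[[-0.0024,0,0.0009],[0,0,0]]]'
$H '[[[-0.0024,0,0.0009],[0,0,0]],[[-0.0024,0,0.0009],[0,0,0]],[[-0.0024,0,0.0009],[0,0,0]]]'
```

```text
clock: 12.5
tool_pos: [0.6359, 0.2534, 0.1025]
orientation: [-179.9, 21.5, 178.6]
force: [-3.8, -0.9, -0.4]
opening: 0.0079
clock: 12.75
tool_pos: [0.6359, 0.2534, 0.1023]
orientation: [-179.9, 21.4, 178.6]
force: [-9.9, 0.0, 0.1]
opening: 0.0078
```

```bash
H="python3 -m handwheel"
$H '[[[0.0018,0,0.0047],[0,0,0]],[[0.0018,0,0.0047],[0,0,0]],[[0.0018,0,0.0047],[0,0,0]]]'
$H '[[[0.0018,0,0.0047],[0,0,0]],[[0.0018,0,0.0047],[0,0,0]],[[0.0018,0,0.0047],[0,0,0]]]'
```

```text
clock: 13.0
tool_pos: [0.6358, 0.2533, 0.1014]
orientation: [-179.9, 21.4, 178.6]
force: [-11.9, -0.9, 0.8]
opening: 0.0077
clock: 13.25
tool_pos: [0.6357, 0.2531, 0.1009]
orientation: [-179.9, 21.5, 178.6]
force: [-15.2, -1.1, 6.0]
opening: 0.0076
```

```bash
python3 off.py; python3 - <<'E'
from h import *
t=snapshot("side");s=snapshot("top")
a=cv2.resize(s["color"][190:270,170:270],(500,400),interpolation=cv2.INTER_CUBIC)
b=cv2.resize(t["color"][260:340,240:300],(300,400),interpolation=cv2.INTER_CUBIC)
cv2.imwrite("pics/home.png",np.hstack([a,b])[:,:,::-1])
E
```

```text
{'clock': 13.3, 'tool_pos': [0.6358, 0.2531, 0.1009], 'orientation': [-179.9012, 21.4668, 178.5992], 'force': [-15.3388, -1.0606, 6.5216], 'moment': [-0.2623, 5.6157, -0.2072], 'joint_pos': [42.7453, 17.0125, -38.8773, 39.98, -23.4923, -79.6694], 'opening': 0.0076}
ear [0.654  0.2051] panhole seen [0.6555 0.2073] expected [0.6541 0.2046 0.084 ] conv-frame gap mm [-1.5 -2.3  0. ] 222.0 222.0
pan yaw from rear edge 0.099677265 rear x 0.8143934
```

View pics/home.png

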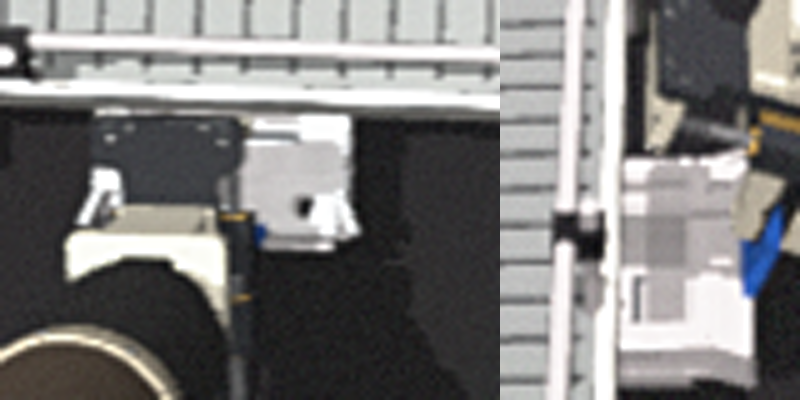

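The pan is home. The ear hole shows dark right through the shelf hole (crop 305,205), so they line up. I'll relieve the push a little and release to about 35 mm.

```bash
H="python3 -m handwheel"
$H '[[[0.0024,0,-0.003],[0,0,0]],[[0.0024,0,-0.003],[0,0,0]],[[0.0024,0,-0.003],[0,0,0]]]'
$H '[[[0,0,0],[0,0,0]],[[0,0,0],[0,0,0]],[[0,0,0],[0,0,0]],[[0,0,0],[0,0,0]],[[0,0,0],[0,0,0]]]' 0.2
python3 - <<'E'
from h import *
show();o=get_obs();Q=R.from_euler('xyz',o["orientation"],degrees=True);p=np.array(o["tool_pos"])
B=p-Q.apply([0,0,.07])
# pin pregrasp: jaw along pin x, tool down
PQ=R.from_euler('xyz',[180,0,180+18.7],degrees=True)
g=np.array([.5149,.0101,.073])
print(Q.as_matrix().round(3))
chain([(B,Q),(B+[-.06,-.02,.06],Q),(np.array([.53,.12,.22]),PQ),(g+[0,0,.12],PQ),(g,PQ)])
E
```

```text
clock: 13.65
tool_pos: [0.6358, 0.2536, 0.1014]
orientation: [-179.9, 21.5, 178.6]
force: [-8.5, -0.9, 1.5]
opening: 0.0078
clock: 14.07
tool_pos: [0.6367, 0.2542, 0.1017]
orientation: [-180.0, 21.5, 178.6]
force: [-0.2, -0.7, -0.9]
opening: 0.0329
{'clock': 14.0667, 'tool_pos': [0.6367, 0.2542, 0.1017], 'orientation': [-179.994, 21.5435, 178.5918], 'force': [-0.2451, -0.6526, -0.9296], 'moment': [0.1216, 1.1831, -0.0194], 'joint_pos': [42.7504, 17.021, -38.7795, 39.9976, -23.4602, -79.6744], 'opening': 0.0329}
[[-0.93   0.025  0.367]
 [ 0.023  1.    -0.009]
 [-0.367 -0.    -0.93 ]]
[[-0.000,0.000,-0.350],[0.0000,0.0000,0.0000]]  d=70mm 0.0deg
[[0.167,-0.107,-0.388],[0.0000,0.0000,0.0000]]  d=87mm 0.0deg
[[0.097,-0.577,-0.002],[-0.0105,0.0592,-0.0552]]  d=117mm 29.4deg
[[0.248,-0.496,0.135],[0.0000,0.0000,0.0000]]  d=114mm 0.0deg
[[-0.000,-0.000,0.600],[0.0000,0.0000,0.0000]]  d=120mm 0.0deg
```

```bash
H="python3 -m handwheel"
$H '[[[0,0,-0.06],[0,0,0]],[[0,0,-0.15],[0,0,0]],[[0,0,-0.25],[0,0,0]],[[0,0,-0.35],[0,0,0]],[[0,0,-0.35],[0,0,0]]]'
$H '[[[0.167,-0.107,-0.388],[0,0,0]],[[0.167,-0.107,-0.388],[0,0,0]],[[0.167,-0.107,-0.388],[0,0,0]]]' -1
$H '[[[0.097,-0.577,0],[-0.0105,0.0592,-0.0552]],[[0.097,-0.577,0],[-0.0105,0.0592,-0.0552]],[[0.097,-0.577,0],[-0.0105,0.0592,-0.0552]],[[0.097,-0.577,0],[-0.0105,0.0592,-0.0552]],[[0.097,-0.577,0],[-0.0105,0.0592,-0.0552]]]'
python3 - <<'E'
from h import *
show()
PQ=R.from_euler('xyz',[180,0,180+18.7],degrees=True)
g=np.array([.5149,.0101,.073])
chain([(g+[0,0,.12],PQ),(g,PQ)])
import m2
s=snapshot("top");K=m2.K;g_=cv2.cvtColor(s["color"],cv2.COLOR_RGB2GRAY)
a=cv2.resize(s["color"][190:310,170:330],(800,600),interpolation=cv2.INTER_CUBIC)
cv2.imwrite("pics/rel.png",a[:,:,::-1])
E
```

```text
clock: 14.48
tool_pos: [0.6114, 0.2564, 0.1708]
orientation: [179.8, 21.8, 178.6]
force: [0.1, 1.1, 0.2]
opening: 0.0352
clock: 14.73
tool_pos: [0.5494, 0.2345, 0.2309]
orientation: [179.8, 21.7, 178.5]
force: [0.1, 0.6, 1.1]
opening: 0.0497
clock: 15.15
tool_pos: [0.5279, 0.1177, 0.2202]
orientation: [-179.6, 2.3, -163.5]
force: [-0.1, 0.1, -0.4]
opening: 0.0833
{'clock': 15.15, 'tool_pos': [0.5279, 0.1177, 0.2202], 'orientation': [-179.5611, 2.2831, -163.4914], 'force': [-0.054, 0.1306, -0.3753], 'moment': [-0.0372, 0.1391, 0.091], 'joint_pos': [34.1782, 6.389, -18.5442, 1.2466, -63.0299, -18.2239], 'opening': 0.0833}
[[0.220,-0.496,0.131],[-0.0013,0.0063,-0.0061]]  d=112mm 3.2deg
[[-0.000,-0.000,0.600],[0.0000,0.0000,0.0000]]  d=120mm 0.0deg
ear [0.65442217 0.20546392] panhole [ 0.49888214 -0.29077816]
pan (((572.3494873046875, -260.1936950683594), (130.5933074951172, 159.42922973632812), 76.3797836303711), [[479.5, -304.8999938964844], [634.4000244140625, -342.3999938964844], [665.2000122070312, -215.5], [510.29998779296875, -178.0]])
tab (((487.8183898925781, -240.2194061279297), (52.909149169921875, 18.453142166137695), 74.9178695678711), [[472.0, -263.3999938964844], [489.79998779296875, -268.20001220703125], [503.6000061035156, -217.10000610351562], [485.79998779296875, -212.3000030517578]])
bar (((514.8702392578125, 10.091135025024414), (47.44297409057617, 12.530887603759766), 18.741500854492188), [[490.3999938964844, 8.399999618530273], [494.3999938964844, -3.5], [539.2999877929688, 11.800000190734863], [535.2999877929688, 23.600000381469727]])
plate edge yaw -1.5824908 x at y=.27 0.7058385 140
b1 [ 0.713 -0.303  0.149]
b2 [ 0.683 -0.405  0.148]
a [0.371 0.482 0.149]
```

View pics/rel.png

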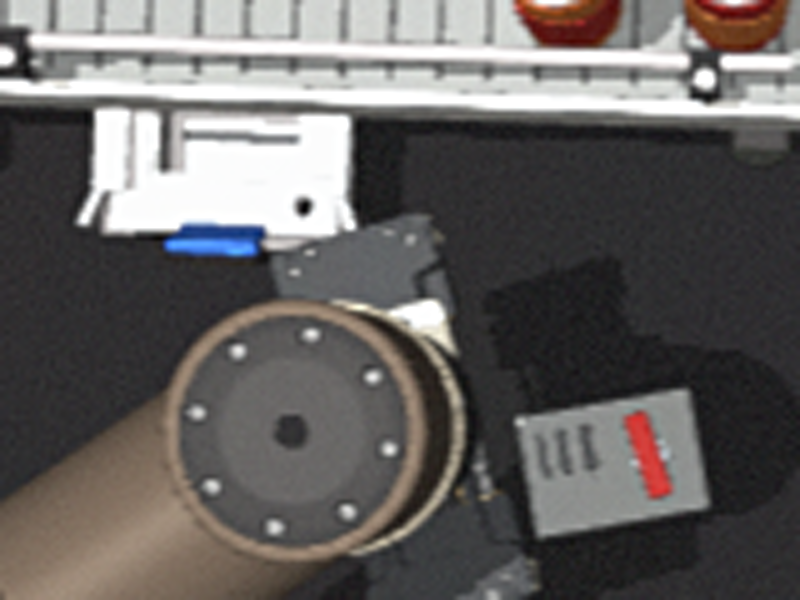

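The pan stayed home after release, with ear and shelf holes still dark and aligned (crop 304,207). The T-bar is at crop (650,455). On to the pin.

```bash
H="python3 -m handwheel"
$H '[[[0.22,-0.496,0.131],[-0.0013,0.0063,-0.0061]],[[0.22,-0.496,0.131],[-0.0013,0.0063,-0.0061]],[[0.22,-0.496,0.131],[-0.0013,0.0063,-0.0061]],[[0.22,-0.496,0.131],[-0.0013,0.0063,-0.0061]],[[0.22,-0.496,0.131],[-0.0013,0.0063,-0.0061]]]'
python3 - <<'E'
from h import *
show()
PQ=R.from_euler('xyz',[180,0,180+18.7],degrees=True)
g=np.array([.5149,.0101,.073])
chain([(g+[0,0,.03],PQ),(g,PQ)])
E
```

```text
clock: 15.62
tool_pos: [0.5163, 0.0106, 0.1919]
orientation: [-179.8, 0.0, -161.6]
force: [0.5, -0.4, 0.7]
opening: 0.0874
{'clock': 15.6167, 'tool_pos': [0.5163, 0.0106, 0.1919], 'orientation': [-179.7882, 0.0487, -161.6462], 'force': [0.4572, -0.4332, 0.67], 'moment': [0.1627, -0.0761, -0.0235], 'joint_pos': [23.1541, 6.706, -21.6202, 0.2445, -61.6432, -4.9164], 'opening': 0.0874}
[[0.008,0.001,0.444],[-0.0006,0.0001,-0.0010]]  d=89mm 0.4deg
[[-0.000,-0.000,0.150],[0.0000,0.0000,0.0000]]  d=30mm 0.0deg
```

```bash
H="python3 -m handwheel"
$H '[[[0.008,0.001,0.15],[-0.0006,0,-0.001]],[[0.008,0.001,0.3],[-0.0006,0,-0.001]],[[0.008,0.001,0.44],[-0.0006,0,-0.001]],[[0.008,0.001,0.44],[-0.0006,0,-0.001]]]'
$H '[[[0,0,0.05],[0,0,0]],[[0,0,0.1],[0,0,0]],[[0,0,0.15],[0,0,0]],[[0,0,0.15],[0,0,0]],[[0,0,0.15],[0,0,0]]]'
python3 - <<'E'
from h import *
show()
chain([(np.array([.5149,.0101,.073]),R.from_euler('xyz',[180,0,180+18.7],degrees=True))])
E
```

```text
clock: 15.95
tool_pos: [0.5123, 0.0116, 0.0999]
orientation: [179.9, -0.3, -161.1]
force: [-1.4, -0.1, -1.1]
opening: 0.0879
clock: 16.37
tool_pos: [0.5153, 0.0118, 0.0745]
orientation: [180.0, 0.1, -161.1]
force: [0.4, -0.6, -0.2]
opening: 0.0877
{'clock': 16.3667, 'tool_pos': [0.5153, 0.0118, 0.0745], 'orientation': [179.9798, 0.0825, -161.0942], 'force': [0.4088, -0.6489, -0.1588], 'moment': [0.0783, -0.0377, 0.0339], 'joint_pos': [23.1509, 13.9751, -30.1685, -0.0196, -45.7727, -4.2314], 'opening': 0.0877}
[[0.005,-0.008,0.008],[0.0001,0.0002,0.0006]]  d=2mm 0.2deg
```

```bash
H="python3 -m handwheel"
$H '[[[0.003,-0.008,0.008],[0,0,0]],[[0.003,-0.008,0.008],[0,0,0]],[[0.003,-0.008,0.008],[0,0,0]]]'
$H '[[[0,0,0],[0,0,0]],[[0,0,0],[0,0,0]],[[0,0,0],[0,0,0]],[[0,0,0],[0,0,0]],[[0,0,0],[0,0,0]]]' 1
$H '[[[0,0,0],[0,0,0]],[[0,0,0],[0,0,0]],[[0,0,0],[0,0,0]]]'
$H '[[[0,0,-0.05],[0,0,0]],[[0,0,-0.15],[0,0,0]],[[0,0,-0.3],[0,0,0]],[[0,0,-0.42],[0,0,0]],[[0,0,-0.42],[0,0,0]]]'
python3 - <<'E'
from h import *
show()
E
```

```text
clock: 16.62
tool_pos: [0.5154, 0.01, 0.0733]
orientation: [180.0, 0.1, -161.1]
force: [0.4, 0.2, -0.3]
opening: 0.0878
clock: 17.03
tool_pos: [0.5152, 0.01, 0.0729]
orientation: [180.0, 0.1, -161.1]
force: [0.9, 0.1, -0.1]
opening: 0.0598
clock: 17.28
tool_pos: [0.5151, 0.01, 0.0728]
orientation: [180.0, 0.1, -161.1]
force: [0.3, 0.1, 1.2]
opening: 0.0493
clock: 17.7
tool_pos: [0.518, 0.0105, 0.1625]
orientation: [-180.0, 0.6, -161.0]
force: [0.7, -0.5, -0.7]
opening: 0.0491
{'clock': 17.7, 'tool_pos': [0.518, 0.0105, 0.1625], 'orientation': [-179.9684, 0.5584, -161.0469], 'force': [0.7037, -0.5328, -0.706], 'moment': [0.1078, -0.1995, 0.0309], 'joint_pos': [22.9492, 8.1139, -24.0758, 0.0838, -57.2555, -4.0412], 'opening': 0.0491}
```

```bash
python3 - <<'E'
from h import *
Q=R.from_euler('xyz',[180,0,-101.6],degrees=True);o=get_obs();q=R.from_euler('xyz',[180,0,-131.3],degrees=True)
chain([(np.array([.585,.11,.20]),q),(np.array([.6544,.2055,.192]),Q)])
E
```

```text
[[-0.480,0.361,-0.183],[-0.0005,0.0015,-0.0826]]  d=126mm 29.8deg
[[-0.588,0.054,0.040],[0.0000,0.0000,-0.0825]]  d=118mm 29.7deg
```

```bash
H="python3 -m handwheel"
$H '[[[-0.1,0.07,-0.04],[0,0,-0.017]],[[-0.2,0.15,-0.08],[0,0,-0.034]],[[-0.3,0.23,-0.12],[-0.0003,0.001,-0.051]],[[-0.4,0.3,-0.16],[-0.0004,0.001,-0.067]],[[-0.48,0.361,-0.183],[-0.0005,0.0015,-0.0826]]]'
$H '[[[-0.12,0.01,0.008],[0,0,-0.017]],[[-0.24,0.02,0.016],[0,0,-0.034]],[[-0.36,0.035,0.025],[0,0,-0.051]],[[-0.48,0.045,0.033],[0,0,-0.067]],[[-0.588,0.054,0.04],[0,0,-0.0825]]]'
$H '[[[0,0,0],[0,0,0]],[[0,0,0],[0,0,0]]]'
python3 - <<'E'
from h import *
Q=R.from_euler('xyz',[180,0,-101.6],degrees=True)
show();chain([(np.array([.6544,.2055,.185]),Q)])
E
```

```text
clock: 18.12
tool_pos: [0.5835, 0.1107, 0.1949]
orientation: [179.7, -0.3, -131.1]
force: [1.1, -1.2, -0.3]
opening: 0.0495
clock: 18.53
tool_pos: [0.6525, 0.2058, 0.1848]
orientation: [179.5, -0.2, -101.4]
force: [-0.4, -0.1, -0.6]
opening: 0.0492
clock: 18.7
tool_pos: [0.6519, 0.2053, 0.1839]
orientation: [179.5, -0.2, -101.7]
force: [0.4, -0.2, -1.4]
opening: 0.0493
{'clock': 18.7, 'tool_pos': [0.6519, 0.2053, 0.1839], 'orientation': [179.4871, -0.2465, -101.6683], 'force': [0.3502, -0.2121, -1.4206], 'moment': [-0.0979, -0.0255, -0.0391], 'joint_pos': [33.6676, 22.9278, -0.3436, -0.2077, -67.2647, 44.7442], 'opening': 0.0493}
[[-0.003,-0.012,-0.005],[0.0014,-0.0007,-0.0002]]  d=3mm 0.6deg
```

```bash
H="python3 -m handwheel"
$H '[[[-0.003,-0.012,0.02],[0.0014,-0.0007,0]],[[-0.003,-0.012,0.02],[0.0014,-0.0007,0]],[[-0.003,-0.012,0.02],[0.0014,-0.0007,0]]]'
python3 - <<'E'
from h import *
Q=R.from_euler('xyz',[180,0,-101.6],degrees=True)
show();chain([(np.array([.6544,.2055,.185]),Q)])
t=snapshot("side")
K=np.array(t["intrinsics"]);o=get_obs();q=R.from_euler('xyz',o["orientation"],degrees=True);p=np.array(o["tool_pos"])
for n,P in dict(ear=np.array([.6544,.2055,.098]),pintip=p+q.apply([0,0,.0648])).items():
    print(n,cv2.projectPoints(P[None],np.array(t["rvec"],float),np.array(t["tvec"],float),K,None)[0].ravel().round(1),P.round(4))
b=cv2.resize(t["color"][260:330,240:310],(600,600),interpolation=cv2.INTER_CUBIC)
cv2.imwrite("pics/pin.png",b[:,:,::-1])
E
```

```text
clock: 18.95
tool_pos: [0.6539, 0.2039, 0.181]
orientation: [-179.9, 0.1, -101.7]
force: [-0.6, 0.2, -1.3]
opening: 0.0497
{'clock': 18.95, 'tool_pos': [0.6539, 0.2039, 0.181], 'orientation': [-179.9453, 0.0614, -101.747], 'force': [-0.5712, 0.2112, -1.3368], 'moment': [-0.0881, -0.0269, -0.012], 'joint_pos': [33.5816, 22.7807, -1.0533, -0.0047, -66.0838, 44.6733], 'opening': 0.0497}
[[-0.008,-0.001,-0.020],[-0.0002,0.0002,-0.0004]]  d=4mm 0.2deg
ear [282.9 297.7] [0.6544 0.2055 0.098 ]
pintip [282.9 292.2] [0.6542 0.2041 0.1164]
```

View pics/pin.png

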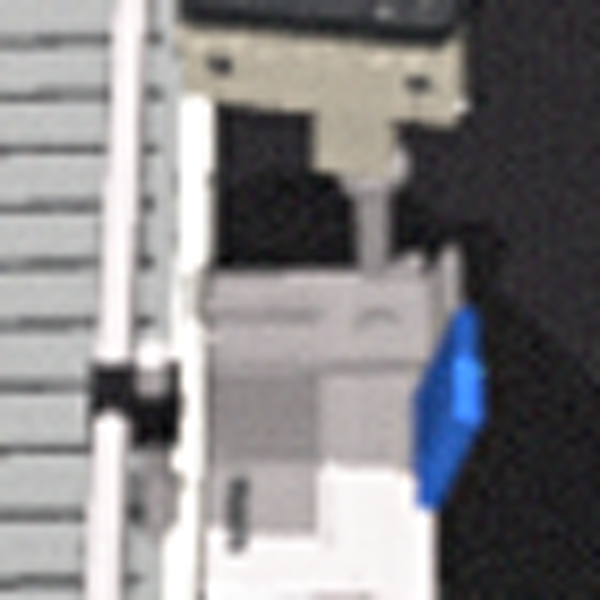

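The pin hangs straight above the ear, tip at crop (372,272) within 1 px of the prediction, with the hole's edge at (378,318) below it. Correcting by 1.6 mm and descending gently.

```bash
H="python3 -m handwheel"
$H '[[[-0.008,0,0.02],[0,0,0]],[[-0.008,0,0.04],[0,0,0]],[[-0.008,0,0.06],[0,0,0]],[[-0.008,0,0.08],[0,0,0]],[[-0.008,0,0.08],[0,0,0]]]'
$H '[[[0,0,0.01],[0,0,0]],[[0,0,0.02],[0,0,0]],[[0,0,0.02],[0,0,0]]]'
python3 - <<'E'
from h import *
Q=R.from_euler('xyz',[180,0,-101.6],degrees=True)
show();chain([(np.array([.6544,.2055,.16]),Q)])
E
```

```text
clock: 19.42
tool_pos: [0.6541, 0.2061, 0.1635]
orientation: [180.0, 0.0, -101.7]
force: [-0.7, -0.0, -1.0]
opening: 0.0491
clock: 19.67
tool_pos: [0.6545, 0.2062, 0.1604]
orientation: [-180.0, 0.0, -101.7]
force: [-0.9, -0.4, -1.0]
opening: 0.0498
{'clock': 19.6667, 'tool_pos': [0.6545, 0.2062, 0.1604], 'orientation': [-179.9743, 0.0353, -101.6767], 'force': [-0.8556, -0.4311, -1.018], 'moment': [-0.2228, 0.2524, 0.0127], 'joint_pos': [33.7126, 23.7443, -2.3483, -0.0072, -63.8642, 44.614], 'opening': 0.0498}
[[0.003,-0.000,0.002],[-0.0001,0.0001,-0.0002]]  d=1mm 0.1deg
```

```bash
H="python3 -m handwheel"
$H '[[[0.002,0,0.01],[0,0,0]],[[0.002,0,0.02],[0,0,0]],[[0.002,0,0.02],[0,0,0]]]'
$H '[[[0,0,0.01],[0,0,0]],[[0,0,0.02],[0,0,0]],[[0,0,0.03],[0,0,0]],[[0,0,0.03],[0,0,0]]]'
$H '[[[0,0,0.01],[0,0,0]],[[0,0,0.02],[0,0,0]],[[0,0,0.02],[0,0,0]]]'
```

```text
clock: 19.92
tool_pos: [0.6544, 0.2059, 0.1563]
orientation: [-180.0, 0.1, -101.7]
force: [0.0, 0.6, -0.4]
opening: 0.0492
clock: 20.25
tool_pos: [0.6545, 0.2059, 0.1502]
orientation: [-180.0, 0.0, -101.7]
force: [-0.7, -0.6, -0.7]
opening: 0.0493
clock: 20.5
tool_pos: [0.6545, 0.2059, 0.1463]
orientation: [-180.0, 0.0, -101.7]
force: [-1.0, -0.9, -1.3]
opening: 0.0494
```

```bash
H="python3 -m handwheel"
$H '[[[0,0,0.01],[0,0,0]],[[0,0,0.02],[0,0,0]],[[0,0,0.03],[0,0,0]],[[0,0,0.03],[0,0,0]]]'
$H '[[[0,0,0.015],[0,0,0]],[[0,0,0.03],[0,0,0]],[[0,0,0.045],[0,0,0]],[[0,0,0.06],[0,0,0]],[[0,0,0.06],[0,0,0]]]'
$H '[[[0,0,0.005],[0,0,0]],[[0,0,0.01],[0,0,0]],[[0,0,0.01],[0,0,0]]]'
$H '[[[0,0,0.005],[0,0,0]],[[0,0,0.01],[0,0,0]],[[0,0,0.01],[0,0,0]]]'
```

```text
clock: 20.83
tool_pos: [0.6544, 0.2059, 0.1402]
orientation: [-180.0, 0.0, -101.7]
force: [-0.0, -0.9, -0.8]
opening: 0.0492
clock: 21.25
tool_pos: [0.6543, 0.2058, 0.1278]
orientation: [-180.0, 0.0, -101.7]
force: [-0.5, -2.4, -3.4]
opening: 0.0494
clock: 21.5
tool_pos: [0.6546, 0.2059, 0.1267]
orientation: [-180.0, 0.0, -101.7]
force: [-1.7, -2.7, -0.1]
opening: 0.049
clock: 21.75
tool_pos: [0.6546, 0.2058, 0.1247]
orientation: [-180.0, 0.1, -101.7]
force: [-2.3, -3.3, 0.6]
opening: 0.0493
```

```bash
H="python3 -m handwheel"
$H '[[[0,0,0.005],[0,0,0]],[[0,0,0.01],[0,0,0]],[[0,0,0.01],[0,0,0]]]'
$H '[[[0,0,0.005],[0,0,0]],[[0,0,0.005],[0,0,0]],[[0,0,0.005],[0,0,0]]]'
```

```text
clock: 22.0
tool_pos: [0.6547, 0.2058, 0.1229]
orientation: [-179.9, 0.1, -101.7]
force: [-2.1, -4.3, 3.3]
opening: 0.0492
clock: 22.25
tool_pos: [0.6548, 0.2058, 0.1228]
orientation: [-179.9, 0.1, -101.7]
force: [-3.8, -5.0, 7.0]
opening: 0.0492
```

The tool stopped at 0.1228, exactly the predicted seated height, with 7 N, so the collar is on the ear. Releasing and withdrawing straight up.

```bash
H="python3 -m handwheel"
$H '[[[0,0,-0.003],[0,0,0]],[[0,0,-0.003],[0,0,0]],[[0,0,-0.003],[0,0,0]],[[0,0,-0.003],[0,0,0]]]' -0.45
$H '[[[0,0,-0.02],[0,0,0]],[[0,0,-0.06],[0,0,0]],[[0,0,-0.12],[0,0,0]],[[0,0,-0.2],[0,0,0]],[[0,0,-0.3],[0,0,0]]]'
$H '[[[0,0,-0.15],[0,0,0]],[[0,0.2,-0.25],[0,0,0]],[[0,0.5,-0.25],[0,0,0]],[[0,0.8,-0.25],[0,0,0]],[[0,0.8,-0.25],[0,0,0]]]'
python3 -c "
from h import *
show();print(R.from_euler('xyz',get_obs()['orientation'],degrees=True).as_matrix().round(2).tolist())"
```

```text
clock: 22.58
tool_pos: [0.6552, 0.2067, 0.1224]
orientation: [-179.9, 0.1, -101.7]
force: [-0.4, 0.7, -0.0]
opening: 0.0633
clock: 23.0
tool_pos: [0.6544, 0.2059, 0.1834]
orientation: [-180.0, 0.0, -101.7]
force: [0.3, -0.4, -0.7]
opening: 0.0634
clock: 23.42
tool_pos: [0.4966, 0.2385, 0.2339]
orientation: [-179.9, 0.2, -101.7]
force: [-0.4, 0.9, 0.2]
opening: 0.0635
{'clock': 23.4167, 'tool_pos': [0.4966, 0.2385, 0.2339], 'orientation': [-179.8595, 0.1846, -101.7096], 'force': [-0.4301, 0.8705, 0.2302], 'moment': [0.1517, 0.1414, 0.0249], 'joint_pos': [46.0395, 8.1825, -14.0383, 0.022, -67.5482, 32.2423], 'opening': 0.0635}
[[-0.2, -0.98, 0.0], [-0.98, 0.2, 0.0], [-0.0, -0.0, -1.0]]
```

```bash
python3 - <<'E'
from h import *
s=snapshot("top");t=snapshot("side");w=world(s);h=cv2.cvtColor(s["color"],cv2.COLOR_RGB2HSV)
m=np.zeros((480,640),bool);m[205:250,205:260]=1
m&=((h[...,0]<8)|(h[...,0]>172))&(h[...,1]>120)&(h[...,2]>70);print("red bar",m.sum(),np.nanmedian(w[m],0).round(4),"expect top z .136, xy .6544 .2055")
a=cv2.resize(s["color"][190:260,170:270],(500,350),interpolation=cv2.INTER_CUBIC)
b=cv2.resize(t["color"][255:325,240:300],(300,350),interpolation=cv2.INTER_CUBIC)
cv2.imwrite("pics/end.png",np.hstack([a,b])[:,:,::-1])
E
```

```text
red bar 76 [0.6549 0.2061 0.1355] expect top z .136, xy .6544 .2055
```

View pics/end.png

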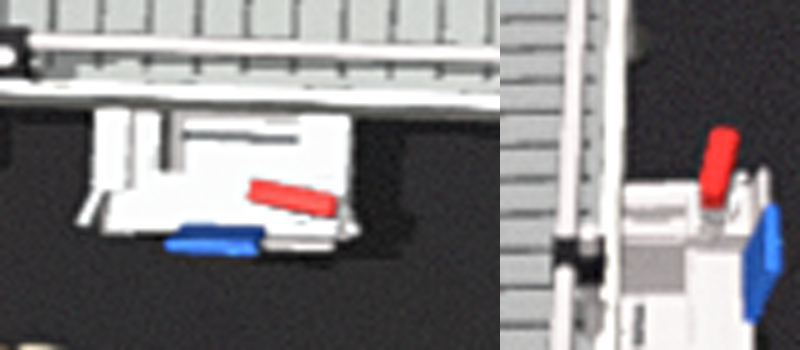

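The pin stands upright with its collar on the ear, its red bar at crop (292,197) and bar top at z 0.1355 against 0.136 expected. The pan is home and the gripper is clear. Handing in.

```bash
python3 -m handwheel '[[[0,0,0],[0,0,0]],[[0,0,0],[0,0,0]],[[0,0,0],[0,0,0]]]'; python3 -c "
from plant import *
print(close_job())"
```

```text
clock: 23.77
tool_pos: [0.4988, 0.2384, 0.2329]
orientation: [-179.9, 0.1, -101.7]
force: [0.2, 0.3, -0.0]
opening: 0.0638
the job is handed in; nothing more can be done
None
```

The pan is hung back in its runners and locked with the T-handled pin. I handed the job in at 23.8 s, with the gripper empty and clear of everything.

- **Pan:** I gripped it by the tab and tilted the tool 1.4° to cancel the sag at the rear. I fed it in with no side contact and slid it in 0.5–1 mm steps until it met the stops. They were within 0.5 mm of where I had worked out from the ear's hole. The wrist force peaked at about 16 N, well under the 50 N limit.
- **Pin:** It went through the ear and the shelf hole with at most about 6 N sideways. The tool stopped at the seated height I had worked out (0.1228 m) with 7 N downward.
- **Last check:** The red bar's top was at (0.655, 0.206, 0.1355) m, against an expected (0.654, 0.2055, 0.136). The pin looked upright and the pan home in both camera views.
- **Disagreements and gaps:** One depth reading suggested the pan was rolled about 1° while I carried it. It caused no contact, so I put it down to depth bias. I did not re-measure the cans, brush and spanner at the end; the tool path stayed clear of them and no contact force showed.

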